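Hardness probe on the ringed spot of a cedar sample

ROBOT

A 6-joint arm with a two-finger parallel gripper is mounted at the origin on a cart in front of the work surface, level with it; the furniture and walls round the work are solid. World frame = base frame: x ahead of the robot, y to its left, z up, the work surface at z = 0. Lengths are in m, angles in degrees, forces in N, time in s.
With the tool pointing down it reaches from about 0.275 to 0.725 m from the base axis. Payload 15.9 kg.
Tool frame: the origin (TCP) lies midway between the tips of the shut fingers; the grasp point (between the pads) lies 19 mm behind it; z points along the fingers, y is the line along which they close (so a half turn about z gives the same grasp; the last joint's range is limited). The gripper opens to 85 mm and grips with 20 to 120 N. Pads are 22 mm wide; open, the fingers measure 114 mm over their backs; the gripper's body (76 mm by 85 mm) begins 54 mm behind the grasp point. The pads swing forward as they close: fully open they stand 13 mm farther back than shut.
Start: joints at [65.661, 12.198, -1.971, 75.831, 0, 90], TCP at [0.206, 0.456, 0.231] pointing down, gripper open.
Joint ranges: [-170.91, 170.91], [-42.67, 98.43], [-65.05, 77.54], [-120.47, 116.71], [-90, 82.35], [-180, 180]. Speed limits (degrees/s): [108.29, 108.29, 136.94, 147.25, 180, 180].

INTERFACE

Orientations are given as a 3x3 rotation matrix whose columns are the frame's x, y, z axes.
In Python, from plant import status, imaging, job gives the robot as it stands.
- The arm moves only by the tool step_arm, never from a script. Its argument "motion" is a list of rows, each a list of 3 entries, a list of its own where there are three numbers: the opening, from 0 (shut) to 1 (fully open), then the shift along the tool's x, y, z each as a share of 0.05 m, from -1 to 1, then the turn, a rotation vector about the tool's x, y, z each as a share of 0.1 rad, from -1 to 1. A call has 1 to 10 rows; each row shifts and turns the commanded pose from where the row before left it, along the tool's axes as they then stand; what a row does not reach is not made up. A row lasts 1/8 s, in which the tool goes at most 62.5 mm and 10.7 degrees, less where a joint would pass 70% of its speed; a pose out of reach is approached as far as the arm can. A call with a number of a shift or a turn outside -1 to 1 is refused whole. A call with a gripper value outside its range is refused whole. The fingers move at their own pace and stop on an object; the grip force is fixed at half the most. Time passes only in rows, so rows that do not move let the fingers close. It gives the time, the measured TCP pose, the force, the opening and the grip force at its end, in the units of the state.
- status.observe(): the state, without advancing time (a new reading comes with each control period).
- imaging.read_camera(name): name is "scene" or "top" or "wrist"; returns a dict with "image" (400x640x3 uint8, red, green, blue), "intrinsics" (3x3 intrinsics, pixels), "R" (3x3) and "t" (3): a world point X has camera coordinates R X + t; the wrist camera has in their place "mount" (4x4, takes a point from camera to tool coordinates, whose origin is the TCP and whose axes are the flange's). Camera axes: x right, y down, z forward; pixel columns grow to the right and rows downward; lengths in m; the calibration is good to about 2 mm. A picture is of the moment at which its call begins: read the wrist's pose just before it. There is no depth.
- job.close_job(): hands the job in; it is judged then, once.
The state is a dict: "time_s": time; "q": joint angles; "dq": joint speeds; "effort": joint torques, N m; "position": TCP position; "ee_rot": TCP orientation; "contact_force": force on the tool from outside, world axes, zero at the start; "ft_torque": the same for the moment, N m; "width": finger opening in m; "grasp_force": force on a finger pad.
Only numpy, scipy, OpenCV 4.12 (cv2) and the standard library are available. Lean on these libraries where they do the work, as an engineer would, in place of code of your own. Each camera call takes 0.05 s, during which the arm holds its last target. There are 200 camera calls.

TASK

First push the slide carriage with the sloping cedar block all the way along its rails until the spring catch snaps in behind it. Then lift the hardness probe from its stand and hold its sprung tip inside the ring marked on the block's sloping face, square to that face, pressing gently so that the tip is pushed in about half way. Finish while still holding it there, and leave the things around undisturbed.

Things in the scene. Friction and masses are not known exactly. Their poses are not given: they have to be found in the camera images.
- jig: Fixed slide jig: aluminium base 95 mm (x) by 170 mm (y) by 12 mm, rails along its y. Origin: underside, middle of the rails. Its -x side faces the robot; there, at mid length, sits the spring catch (dark housing 22 mm wide, 34 mm high, black knob reaching 96 mm from the origin). The catch gives way by itself as the carriage passes; leave it to work.
- carriage (a joint): Position of the carriage along the jig's +y, in m: 0 at the end nearest -y, 0.070 at the end stop. It starts between 0 and 0.030. It slides with under 1 N; from about 0.056 the catch resists with about 4 N, until at about 0.0635 it snaps over and drives the carriage to 0.070 and holds it there.
- push_plate (a point): Middle of the outer (-y) face of the carriage's upright steel push plate, moving with it; at z = 0.0545, axes as the jig's. The plate is 50 mm wide (jig x), 7 mm thick, its face free from z = 0.03 up to a rounded top edge at z = 0.081, which stands 1 mm proud. Push it along the jig's +y.
- cedar_block: Cedar block, 45 mm (x) by 62 mm (y) by 40 mm (z), fixed in the carriage's cradle and moving with it. Origin: centre of its underside; its z axis is the outward normal of its sloping upper face, 20 degrees from vertical, leaning to the jig's -x (toward the robot). Top edge at most about 90 mm above the worktop.
- mark (a point): Centre of the marked ring (dark line, 16 mm across, dot in the middle) on the block's upper face, in the block's frame 10 mm toward +y from the middle of the face and 40 mm above its origin; about 80 mm above the worktop. Its z axis is the normal of the face.
- probe_stand: Fixed stand, a dark base 70 x 70 mm with an aluminium top plate 58 x 58 mm whose upper face is at z = 0.060, with a vertical through hole 23 mm wide at the centre. Origin: centre of its underside.
- probe: Pencil-like probe, 124 mm long, about 0.16 kg, hanging upright in the stand's hole by its flange; must rise 50 mm to come clear. Origin: end of the sprung tip when fully out, z axis from tip to top. From the tip: rod 6 mm thick to 12 mm, barrel 18 mm thick to 50, flange 30 mm wide to 55, square black grip 24 x 24 mm (flats along its x and y) to 120, cap to 124.
- probe_grip (a point): Middle of the probe's square grip, on its axis, 87.5 mm from the tip end (0.0975 above the worktop at the start).
- probe_tip (a point): End of the probe's sprung tip; moves with the tip.
- plunger (a joint): How far the sprung tip is pushed into the probe, m: 0 fully out, 0.010 fully in (a hard stop). The spring takes 1 N to start and 0.5 N more per mm, so 3.5 N at half way and 6 N at the stop.
- tape_measure: Tape measure, loose, 28 x 58 x 52 mm, right of the work on the near side; leave alone. Origin: centre of underside.
- tin_wax: Flat round tin, loose, 60 mm wide and 20 mm high, left of the work on the near side; leave alone. Origin: centre of underside.
- eyelet_jar: Small jar of eyelets, loose, 45 mm wide and 56 mm high, on the far side beyond the jig and stand; leave alone. Origin: centre of underside.

How it is judged:
By the outcome, as a careful person would: the job done as asked, in the order asked, and still so for the second after the job is handed in, while the arm keeps its last pose, push and grip.
It also fails if it takes over 56 s, if anything falls off the work surface, if the arm or the gripper's body presses on something with over 40 N, if the wrist force passes 120 N, or if a joint passes its speed limit or range.

## Working session

There is one attempt and no reset: what is moved stays moved. The work goes in short steps, Python scripts to look and compute and a tool call to move; the robot and the scene stay as the last step left them, time stands still between calls to the robot, and variables do not carry over. Pictures are saved under pics/ and viewed, at most 10 in all, crops included, and the job is handed in when it is done.

Besides the shell and the picture viewer there is one more tool, called as a command line: name --argument value ..., lists and objects as JSON in quotes. step_arm: Moves the arm, as the interface text tells. Shift numbers are shares of 0.05 m and turn numbers shares of 0.1 rad, none past 1 either way. Its arguments: {"type":"object","properties":{"motion":{"type":"array"}},"required":["motion"]}

```bash
mkdir -p pics; ls; cat > h.py <<'E'
import numpy as np, cv2
from plant import status, imaging, job
def ray(K,R,t,uv):
    d=np.linalg.inv(K)@np.array([uv[0],uv[1],1.0]); R=np.array(R);t=np.array(t)
    return -R.T@t, R.T@d
def atz(c,uv,z):
    o,d=ray(np.array(c['intrinsics']),c['R'],c['t'],uv); return o+d*(z-o[2])/d[2]
def proj(c,X):
    p=np.array(c['intrinsics'])@(np.array(c['R'])@np.array(X)+np.array(c['t'])); return p[:2]/p[2]
E
python3 - <<'E'
from h import *
import pickle
s=status.observe(); print(s)
for n in('scene','top'):
    c=imaging.read_camera(n); pickle.dump(c,open(n+'.pkl','wb'))
    cv2.imwrite(f'pics/{n}0.png',cv2.cvtColor(c['image'],cv2.COLOR_RGB2BGR)); print(n,c['intrinsics'],c['R'],c['t'])
w=imaging.read_camera('wrist'); print(w['mount'],w['intrinsics'])
E
```

```text
pics
{'time_s': 0.0, 'q': array([ 6.56623263e+01,  1.22240280e+01, -2.00767594e+00,  7.58307212e+01,
        1.15286551e-03,  9.00004833e+01]), 'dq': array([-0.02666635, -0.03981359,  0.02347058,  0.08404956,  0.09652057,
        0.08072652]), 'effort': array([ 9.75023577e-04, -6.86168003e+01,  4.87117338e+01,  1.74882752e-02,
        3.08831522e-05, -3.33917308e-05]), 'position': array([0.20591479, 0.45526776, 0.23082683]), 'ee_rot': array([[-9.11129011e-01,  4.12120986e-01, -4.67341000e-04],
       [ 4.12121250e-01,  9.11128479e-01, -9.84408975e-04],
       [ 2.01120973e-05, -1.08952473e-03, -9.99999406e-01]]), 'contact_force': array([ 0.9714813 ,  0.74511569, -0.43439226]), 'ft_torque': array([ 0.05074319,  0.06032457, -0.01311656]), 'grasp_force': 0.0, 'width': 0.08527359091589037}
scene [[461.83577451   0.         334.63989565]
 [  0.         461.83577451 199.47746002]
 [  0.           0.           1.        ]] [[ 0.54809993 -0.83623805 -0.01709969]
 [-0.58156519 -0.36632564 -0.72635216]
 [ 0.60113926  0.40805815 -0.68710999]] [-0.31951017  0.34738646  0.92547974]
top [[374.88437929   0.         306.7000844 ]
 [  0.         374.88437929 188.9079204 ]
 [  0.           0.           1.        ]] [[ 0.00315937 -0.99967927  0.02512716]
 [-0.98452045 -0.00751286 -0.17510866]
 [ 0.17524128 -0.02418497 -0.98422842]] [-0.04914584  0.56909729  0.91717129]
[[-5.65287596e-04 -9.56157701e-01 -2.92851721e-01  7.51966920e-02]
 [ 9.99999769e-01 -4.30221585e-04 -5.25616798e-04 -4.22359086e-04]
 [ 3.76581418e-04 -2.92851950e-01  9.56157724e-01 -1.42507063e-01]
 [ 0.00000000e+00  0.00000000e+00  0.00000000e+00  1.00000000e+00]] [[281.72245803   0.         318.37294071]
 [  0.         281.72245803 201.50072315]
 [  0.           0.           1.        ]]
```

View pics/top0.png

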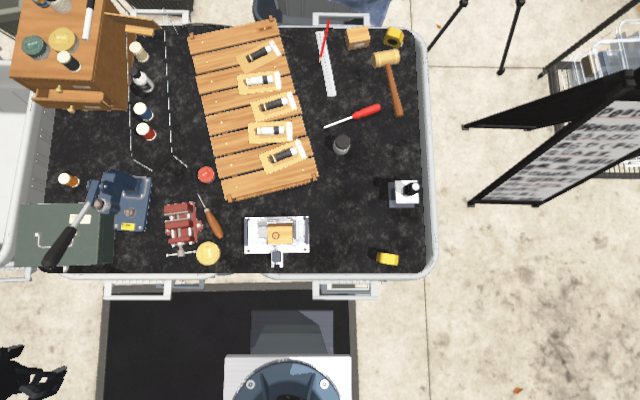

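View pics/scene0.png

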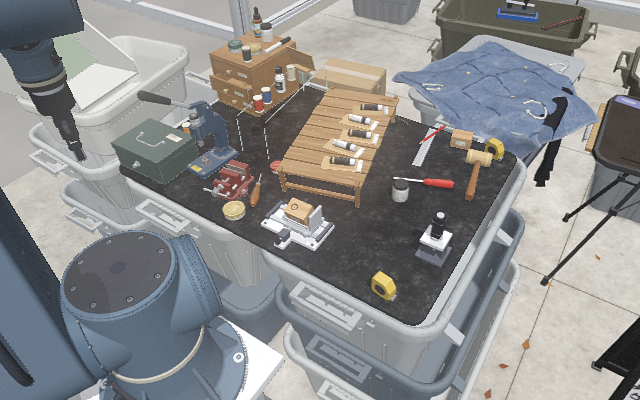

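Top view: the jig is at about (277,235), with its catch knob at (277,262) toward the robot. The probe stand is at (405,193), the tin at (208,253) and the tape at (388,258). Next I'll enlarge these.

```bash
python3 - <<'E'
from h import *
import pickle
T=pickle.load(open('top.pkl','rb')); S=pickle.load(open('scene.pkl','rb'))
def crop(c,x,y,w,h,k):
    im=cv2.cvtColor(c['image'],cv2.COLOR_RGB2BGR)[y:y+h,x:x+w]
    im=cv2.resize(im,None,fx=k,fy=k,interpolation=cv2.INTER_CUBIC)
    for i in range(0,w,10):
        cv2.line(im,(i*k,0),(i*k,6),(0,0,255),1); cv2.putText(im,str(x+i),(i*k,16),0,.35,(0,0,255),1)
    for i in range(0,h,10):
        cv2.line(im,(0,i*k),(6,i*k),(0,0,255),1); cv2.putText(im,str(y+i),(8,i*k+4),0,.35,(0,0,255),1)
    return im
a=crop(T,235,205,80,70,5)[:, :400]; b=crop(T,370,165,80,70,5)
c=crop(S,255,190,80,60,5); d=crop(S,400,205,80,60,5)
m=np.zeros((600,800,3),np.uint8)
m[:300,:400]=a[:300]; 
m=np.vstack([np.hstack([crop(T,240,210,80,60,5),crop(T,370,165,80,60,5)]),np.hstack([c,d])])
cv2.imwrite('pics/crops.png',m)
E
```

```text
(no output)
```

View pics/crops.png

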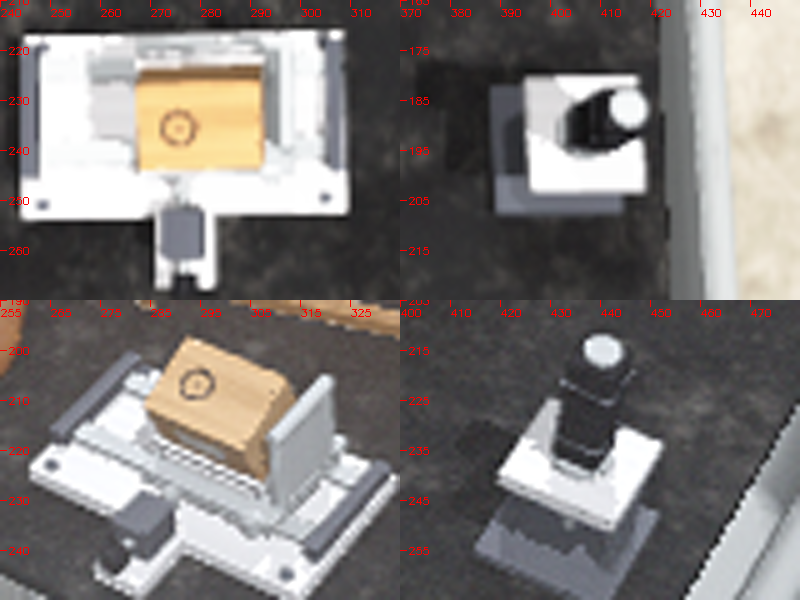

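Enlarged crops. Top view: the jig base corners are at about (244.8,216.4), (308.8,216.0), (309.4,252.6) and (244.4,253.4). The ring is at (275.6,235.6), the stand plate corners at (394.8,180.2), (395.6,203.6) and (419.4,203.6), and the cap at (415.6,187). Scene view: the ring is at (294.4,206.8) and the cap at (440.6,215). The push plate is the grey upright at (300–322, 205–232).

```bash
python3 - <<'E'
from h import *
import pickle
T=pickle.load(open('top.pkl','rb')); S=pickle.load(open('scene.pkl','rb'))
cs=np.array([atz(T,p,.012) for p in [(244.8,216.4),(308.8,216),(309.4,252.6),(244.4,253.4)]])
print('jig corners\n',cs.round(4),cs.mean(0).round(4)); print([np.linalg.norm(cs[i]-cs[(i+1)%4]).round(4) for i in range(4)])
# yaw: jig y axis = from right (-y) to left
for a,b in((1,0),(2,3)): d=cs[a]-0+(cs[b]-2*cs[a]) if 0 else cs[b]-cs[a]; print('yaw',np.degrees(np.arctan2(-d[0],d[1])))
for a,b in((3,0),(2,1)): d=cs[b]-cs[a]; print('yawx',np.degrees(np.arctan2(d[1],d[0])))
def tri(u,v):
    A=[];B=[]
    for c,p in((T,u),(S,v)):
        o,d=ray(np.array(c['intrinsics']),c['R'],c['t'],p); d/=np.linalg.norm(d); P=np.eye(3)-np.outer(d,d); A.append(P);B.append(P@o)
    A=np.vstack(A);B=np.hstack(B); x=np.linalg.lstsq(A,B,rcond=None)[0]; return x.round(4),np.linalg.norm(A@x-B).round(4)
print('ring',tri((275.6,235.6),(294.4,206.8)),atz(T,(275.6,235.6),.08))
print('cap',tri((415.6,187),(440.6,215)),atz(T,(415.6,187),.134),atz(S,(440.6,215),.134))
st=np.array([atz(T,p,.06) for p in [(394.8,180.2),(395.6,203.6),(419.4,203.6)]]); print('stand',st.round(4),((st[0]+st[2])/2).round(4))
f=lambda x,y:(255+x/5,190+(y-300)/5)
for n,p,z in(('plate top',(332,378),.081),('plate top2',(272,430),.081),('platebot',(270,508),.03)): print(n,atz(S,f(*p),z).round(4))
print('plate topview',[atz(T,(240+x/5,210+y/5),.081).round(4) for x,y in((280,66),(282,145))])
# scene jig
for p in((30,475),(295,598),(400,480)): print(atz(S,f(*p),.012).round(4))
o,_=ray(np.array(S['intrinsics']),S['R'],S['t'],(0,0)); print(o)
print('tape',atz(T,(388,258),.052).round(3),'tin',atz(T,(208,253),.02).round(3),'jar',atz(T,(342,144),.056).round(3))
E
```

```text
jig corners
 [[ 0.5013  0.1163  0.012 ]
 [ 0.5033 -0.0528  0.012 ]
 [ 0.4075 -0.0546  0.012 ]
 [ 0.4049  0.1143  0.012 ]] [0.4543 0.0308 0.012 ]
[np.float64(0.1692), np.float64(0.0958), np.float64(0.1689), np.float64(0.0964)]
yaw 0.6901679628993457
yaw 0.8871263172417619
yawx 1.2163857414712795
yawx 1.0618701225421059
ring (array([0.4479, 0.0302, 0.0793]), np.float64(0.0003)) [0.44768354 0.03029171 0.08      ]
cap (array([ 0.5616, -0.3036,  0.1331]), np.float64(0.0007)) [ 0.56112882 -0.30291275  0.134     ] [ 0.56109775 -0.30419807  0.134     ]
stand [[ 0.5923 -0.2735  0.06  ]
 [ 0.5313 -0.2732  0.06  ]
 [ 0.5317 -0.3345  0.06  ]] [ 0.562 -0.304  0.06 ]
plate top [ 0.4861 -0.0257  0.081 ]
plate top2 [ 0.4404 -0.0215  0.081 ]
platebot [ 0.4346 -0.021   0.03  ]
plate topview [array([ 0.4781, -0.0193,  0.081 ]), array([ 0.4396, -0.0206,  0.081 ])]
[0.3996 0.1088 0.012 ]
[ 0.4052 -0.0559  0.012 ]
[ 0.4996 -0.056   0.012 ]
[-0.17919083 -0.51757955  0.88276776]
tape [ 0.395 -0.251  0.052] tin [0.406 0.206 0.02 ] jar [ 0.689 -0.138  0.056]
```

Measurements are consistent: the jig centre is (0.454,0.031) with yaw about 0.9°, the ring is at z≈0.079 and the cap at z≈0.133. The plate face is at y≈-0.021. Next I'll align the tool and move above the -y side of the plate.

step_arm --motion '[[0, [0, 0, 0], [0, 0, -1]], [0, [0, 0, 0], [0, 0, -1]], [0, [0, 0, 0], [0, 0, -1]], [0, [0, 0, 0], [0, 0, -1]], [0, [0, 0, 0], [0, 0, -0.4]], [0, [-0.45, -0.95, 0], [0, 0, 0]], [0, [-0.45, -0.95, 0], [0, 0, 0]], [0, [-0.45, -0.95, 0], [0, 0, 0]], [0, [-0.45, -0.95, 0], [0, 0, 0]], [0, [-0.45, -0.95, 0], [0, 0, 0]]]'

```text
time_s: 1.4
position: [0.3225, 0.2182, 0.2313]
ee_rot: [[-1.0, -0.016, 0.0], [-0.016, 1.0, 0.0], [-0.0, 0.0, -1.0]]
contact_force: [1.4, 1.0, 0.0]
width: -0.0
grasp_force: 0.0
```

step_arm --motion '[[0, [-0.43, -1, 0], [0, 0, 0]], [0, [-0.43, -1, 0], [0, 0, 0]], [0, [-0.43, -1, 0], [0, 0, 0]], [0, [-0.43, -1, 0], [0, 0, 0]], [0, [-0.43, -1, 0], [0, 0, 0]], [0, [-0.43, -1, 0], [0, 0, 0]], [0, [0, 0, 0.8], [0, 0, 0]], [0, [0, 0, 0.8], [0, 0, 0]], [0, [0, 0, 0.6], [0, 0, 0]], [0, [0, 0, 0], [0, 0, 0]]]'

```text
time_s: 2.65
position: [0.4541, -0.078, 0.1197]
ee_rot: [[-1.0, -0.015, -0.004], [-0.015, 1.0, 0.001], [0.004, 0.001, -1.0]]
contact_force: [-0.2, 1.0, 1.0]
width: -0.0002
grasp_force: 0.0
```

step_arm --motion '[[0, [-0.05, 0, 0.7], [0, 0, 0]], [0, [0, 0, 0.7], [0, 0, 0]], [0, [0, 0.2, 0], [0, 0, 0]], [0, [0, 0.3, 0], [0, 0, 0]], [0, [0, 0.3, 0], [0, 0, 0]], [0, [0, 0.2, 0], [0, 0, 0]], [0, [0, 0.2, 0], [0, 0, 0]], [0, [0, 0.2, 0], [0, 0, 0]], [0, [0, 0, 0], [0, 0, 0]]]'

```text
time_s: 3.78
position: [0.457, -0.0075, 0.0513]
ee_rot: [[-1.0, -0.016, -0.0], [-0.016, 1.0, 0.0], [0.0, 0.0, -1.0]]
contact_force: [-0.2, -0.0, 0.4]
width: -0.0002
grasp_force: 0.0
```

step_arm --motion '[[0, [0, 0.1, 0], [0, 0, 0]], [0, [0, 0.1, 0], [0, 0, 0]], [0, [0, 0, 0], [0, 0, 0]]]'

```text
time_s: 4.15
position: [0.4568, 0.0018, 0.0512]
ee_rot: [[-1.0, -0.015, -0.0], [-0.015, 1.0, -0.0], [0.0, -0.0, -1.0]]
contact_force: [-1.4, -1.5, 0.6]
width: 0.0
grasp_force: 1.0
```

```bash
python3 - <<'E'
from h import *
c=imaging.read_camera('scene'); im=cv2.cvtColor(c['image'],cv2.COLOR_RGB2BGR)[170:260,230:350]
t=imaging.read_camera('top'); jm=cv2.cvtColor(t['image'],cv2.COLOR_RGB2BGR)[205:270,235:315]
a=cv2.resize(im,(400,300),interpolation=2);b=cv2.resize(jm,(400,325),interpolation=2)[:300]
cv2.imwrite('pics/p1.png',np.hstack([a,b])); print(status.observe()['position'],status.observe()['contact_force'])
E
```

```text
[0.45689817 0.0018029  0.0512592 ] [-0.54325803 -1.45672196 -1.1083998 ]
```

View pics/p1.png

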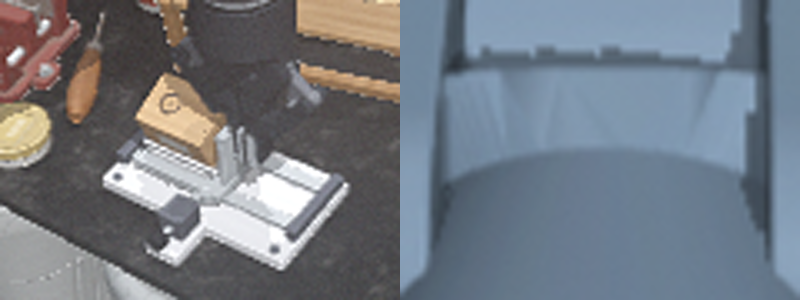

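The scene crop shows the carriage well along, with the ring at about (281.6,200.9) and a gap left to the end. The arm blocks the top view. I'll keep pushing gently.

step_arm --motion '[[0, [0, 0.05, 0], [0, 0, 0]], [0, [0, 0.05, 0], [0, 0, 0]], [0, [0, 0, 0], [0, 0, 0]]]'

```text
time_s: 4.62
position: [0.457, 0.0072, 0.0513]
ee_rot: [[-1.0, -0.016, 0.0], [-0.016, 1.0, 0.0], [-0.0, 0.0, -1.0]]
contact_force: [0.5, -0.3, -0.6]
width: -0.0001
grasp_force: 0.0
```

```bash
python3 - <<'E'
from h import *
c=imaging.read_camera('scene')
print('ring before push frame',atz(c,(281.6,200.9),.0795))
E
```

```text
ring before push frame [0.44764065 0.07018286 0.0795    ]
```

```bash
python3 - <<'E'
from h import *
c=imaging.read_camera('scene'); im=cv2.cvtColor(c['image'],cv2.COLOR_RGB2BGR)[180:250,255:335]
cv2.imwrite('pics/p2.png',cv2.resize(im,(640,560),interpolation=2)); print(status.observe()['contact_force'])
E
```

```text
[ 0.03347254 -0.15102562 -1.2156165 ]
```

View pics/p2.png

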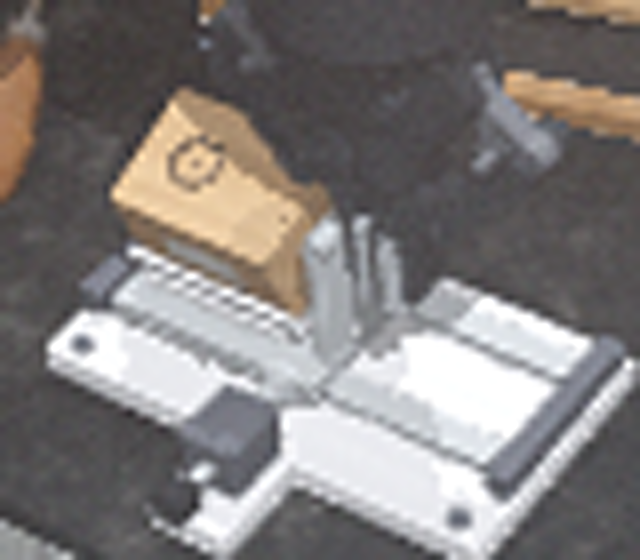

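The ring is now at (279.6,200.3), the carriage is up against the left end bar, and there's a gap between plate and fingers, so it has probably snapped. I'll check by pushing a little further to feel for the hard stop.

step_arm --motion '[[0, [0, 0.05, 0], [0, 0, 0]], [0, [0, 0.05, 0], [0, 0, 0]], [0, [0, 0, 0], [0, 0, 0]]]'

```text
time_s: 5.1
position: [0.4569, 0.012, 0.0513]
ee_rot: [[-1.0, -0.016, 0.0], [-0.016, 1.0, 0.0], [-0.0, 0.0, -1.0]]
contact_force: [0.4, -0.3, 0.8]
width: -0.0002
grasp_force: 0.0
```

```bash
python3 - <<'E'
from h import *
c=imaging.read_camera('scene')
print(atz(c,(279.6,200.25),.0795)); s=status.observe();print(s['position'],s['contact_force'])
E
```

```text
[0.44682188 0.07596391 0.0795    ]
[0.45683459 0.01193073 0.0513013 ] [ 0.51131262 -0.40096192 -0.37707948]
```

step_arm --motion '[[0, [0, 0.04, 0], [0, 0, 0]], [0, [0, 0, 0], [0, 0, 0]]]'

```text
time_s: 5.4
position: [0.4568, 0.0133, 0.0513]
ee_rot: [[-1.0, -0.015, 0.0], [-0.015, 1.0, -0.001], [-0.0, -0.001, -1.0]]
contact_force: [-0.1, -6.2, 1.1]
width: -0.0002
grasp_force: 3.0
```

```bash
python3 - <<'E'
from h import *
c=imaging.read_camera('scene'); im=cv2.cvtColor(c['image'],cv2.COLOR_RGB2BGR)
d=cv2.absdiff(im,cv2.imread('pics/p2.png')[:1,:1].sum()*0+im)
ref=cv2.cvtColor(c['image'],cv2.COLOR_RGB2GRAY)
p2=cv2.cvtColor(cv2.resize(cv2.imread('pics/p2.png'),(80,70),interpolation=cv2.INTER_AREA),cv2.COLOR_BGR2GRAY)
def tm(g,x,y,w,h):
    t=p2[y:y+h,x:x+w]; A=g[180+y-6:180+y+h+6,255+x-6:255+x+w+6]
    r=cv2.matchTemplate(cv2.resize(A,None,fx=4,fy=4,interpolation=2),cv2.resize(t,None,fx=4,fy=4,interpolation=2),5); _,v,_,l=cv2.minMaxLoc(r); return v,l[0]/4-6,l[1]/4-6
print('ring',tm(ref,14,12,22,18),'catch',tm(ref,22,48,14,12))
s=status.observe();print(s['position'],s['contact_force'])
E
```

```text
Traceback (most recent call last):
cv2.error: OpenCV(4.12.0) /io/opencv/modules/core/src/arithm.cpp:687: error: (-5:Bad argument) When the input arrays in add/subtract/multiply/divide functions have different types, the output array type must be explicitly specified in function 'arithm_op'
```

```bash
python3 - <<'E'
from h import *
c=imaging.read_camera('scene'); ref=cv2.cvtColor(c['image'],cv2.COLOR_RGB2GRAY)
p2=cv2.cvtColor(cv2.resize(cv2.imread('pics/p2.png'),(80,70),interpolation=cv2.INTER_AREA),cv2.COLOR_BGR2GRAY)
def tm(g,x,y,w,h):
    t=p2[y:y+h,x:x+w]; A=g[180+y-6:180+y+h+6,255+x-6:255+x+w+6]
    r=cv2.matchTemplate(cv2.resize(A,None,fx=4,fy=4,interpolation=2),cv2.resize(t,None,fx=4,fy=4,interpolation=2),5); _,v,_,l=cv2.minMaxLoc(r); return v,l[0]/4-6,l[1]/4-6
print('ring',tm(ref,14,12,22,18),'catch',tm(ref,22,48,14,12))
s=status.observe();print(s['position'],s['contact_force'])
E
```

```text
ring (0.980418860912323, -2.0, -0.75) catch (0.947454571723938, 0.25, -0.25)
[0.45681581 0.01329922 0.05131528] [-0.08587636 -5.22501648  0.53735545]
```

The ring moved another 2 px, so the carriage had not snapped at that point. The 5 N is the catch resisting, so I'll keep pushing.

step_arm --motion '[[0, [0, 0.05, 0], [0, 0, 0]], [0, [0, 0.05, 0], [0, 0, 0]], [0, [0, 0, 0], [0, 0, 0]]]'

```text
time_s: 5.88
position: [0.4568, 0.0142, 0.0515]
ee_rot: [[-1.0, -0.012, 0.0], [-0.012, 1.0, -0.011], [-0.0, -0.011, -1.0]]
contact_force: [-1.4, -44.1, 6.5]
width: -0.0001
grasp_force: 22.1
```

That is the hard stop, so I'll back off.

step_arm --motion '[[0, [0, -0.3, 0], [0, 0, 0]], [0, [0, -0.6, 0], [0, 0, 0]], [0, [0, -0.6, -0.3], [0, 0, 0]], [0, [0, 0, -1], [0, 0, 0]], [0, [0, 0, -1], [0, 0, 0]], [1, [0, -0.8, -0.7], [0, 0, 0]], [1, [0, -1, 0], [0, 0, 0]], [1, [0, -1, 0], [0, 0, 0]], [1, [-0.5, -1, 0], [0, 0, 0]], [1, [0, 0, 0], [0, 0, 0]]]'

```text
time_s: 7.12
position: [0.4863, -0.2486, 0.2003]
ee_rot: [[-1.0, -0.012, -0.001], [-0.012, 1.0, 0.0], [0.001, 0.0, -1.0]]
contact_force: [0.1, 1.7, -0.1]
width: 0.0856
grasp_force: 0.0
```

```bash
python3 - <<'E'
from h import *
s=status.observe();print(s['position'],s['ee_rot'],s['contact_force'],s['q'])
t=imaging.read_camera('top');c=imaging.read_camera('scene');w=imaging.read_camera('wrist')
import pickle; pickle.dump((s,t,c,w),open('b.pkl','wb'))
f=lambda i:cv2.cvtColor(i['image'],cv2.COLOR_RGB2BGR)
a=cv2.resize(f(t)[205:265,235:315],(400,300),interpolation=2);b=cv2.resize(f(c)[180:240,255:335],(400,300),interpolation=2)
d=cv2.resize(f(w),(480,300))
m=np.zeros((600,800,3),np.uint8);m[:300,:400]=a;m[:300,400:]=b;m[300:,:480]=d
cv2.imwrite('pics/p3.png',m)
E
```

```text
[ 0.48632542 -0.24855448  0.20033533] [[-9.99925317e-01 -1.22090217e-02 -5.48509664e-04]
 [-1.22091336e-02  9.99925446e-01  2.01182261e-04]
 [ 5.46012532e-04  2.07864063e-04 -9.99999829e-01]] [ 0.05454856  1.67876442 -0.10025434] [-2.70686411e+01  1.80975172e+01  1.34120894e+00  7.32769220e+01
 -4.03696550e-03 -2.77681860e+01]
```

View pics/p3.png

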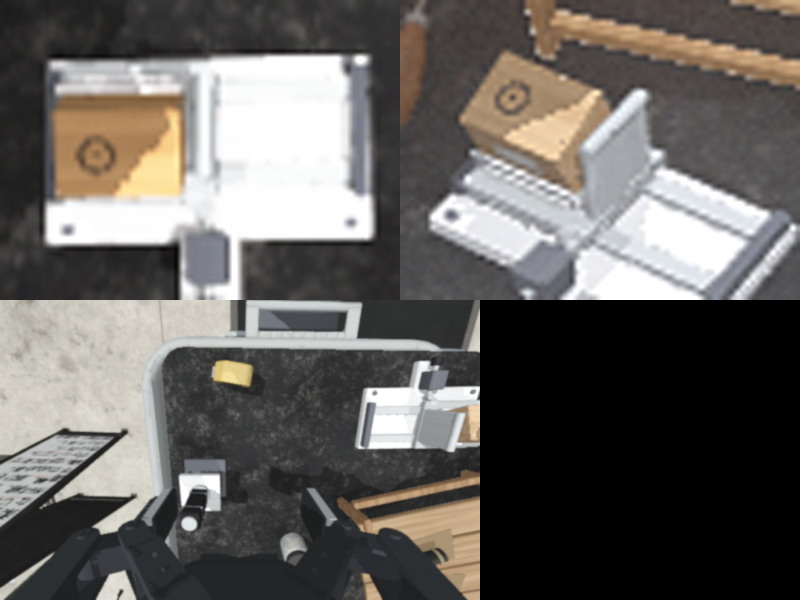

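The carriage is at the end: the ring is at top px (254.4,236.0) and scene px (277.6,199.6), with the block against the end bar. Next I'll move above the probe and look at the grip's yaw.

step_arm --motion '[[1, [-0.5, -0.37, 0], [0, 0, 0]], [1, [-0.5, -0.37, 0.2], [0, 0, 0]], [1, [-0.48, -0.37, 0.6], [0, 0, 0]], [1, [0, 0, 0], [0, 0, 0]]]'

```text
time_s: 7.78
position: [0.5604, -0.2991, 0.1589]
ee_rot: [[-1.0, -0.016, -0.003], [-0.016, 1.0, 0.002], [0.003, 0.002, -1.0]]
contact_force: [-0.8, 1.0, 0.3]
width: 0.0853
grasp_force: 0.0
```

```bash
cat >> h.py <<'E'
def tri(T,S,u,v):
    A=[];B=[]
    for c,p in((T,u),(S,v)):
        o,d=ray(np.array(c['intrinsics']),c['R'],c['t'],p); d/=np.linalg.norm(d); P=np.eye(3)-np.outer(d,d); A.append(P);B.append(P@o)
    A=np.vstack(A);B=np.hstack(B); x=np.linalg.lstsq(A,B,rcond=None)[0]; return x.round(4),np.linalg.norm(A@x-B).round(4)
def wcam(s,w):
    M=np.array(w['mount']); R=np.array(s['ee_rot']); Rc=R@M[:3,:3]; o=np.array(s['position'])+R@M[:3,3]
    return dict(intrinsics=w['intrinsics'],R=Rc.T,t=-Rc.T@o)
E
python3 - <<'E'
from h import *
import pickle
s0,t,c,_=pickle.load(open('b.pkl','rb'))
print('ring',tri(t,c,(254.4,236.0),(277.6,199.6)),atz(t,(254.4,236),.0795),atz(c,(277.6,199.6),.0795))
s=status.observe();w=imaging.read_camera('wrist');print(s['position'],s['ee_rot'])
pickle.dump((s,w),open('w.pkl','wb'))
W=wcam(s,w)
for z in(.134,.13,.065): print(z,proj(W,(.5615,-.3038,z)))
im=cv2.cvtColor(w['image'],cv2.COLOR_RGB2BGR)[190:390,210:430]
cv2.imwrite('pics/w1.png',cv2.resize(im,(660,600),interpolation=2))
E
```

```text
ring (array([0.4465, 0.0821, 0.079 ]), np.float64(0.0001)) [0.44650819 0.08196673 0.0795    ] [0.44600049 0.08176345 0.0795    ]
[ 0.56040434 -0.29911337  0.15889015] [[-0.99986353 -0.0162161  -0.00315506]
 [-0.01622187  0.99986678  0.00181161]
 [ 0.00312526  0.00186255 -0.99999338]]
0.134 [311.45788858 238.70093358]
0.13 [311.59073468 236.18344828]
0.065 [313.17570246 206.14769217]
```

View pics/w1.png

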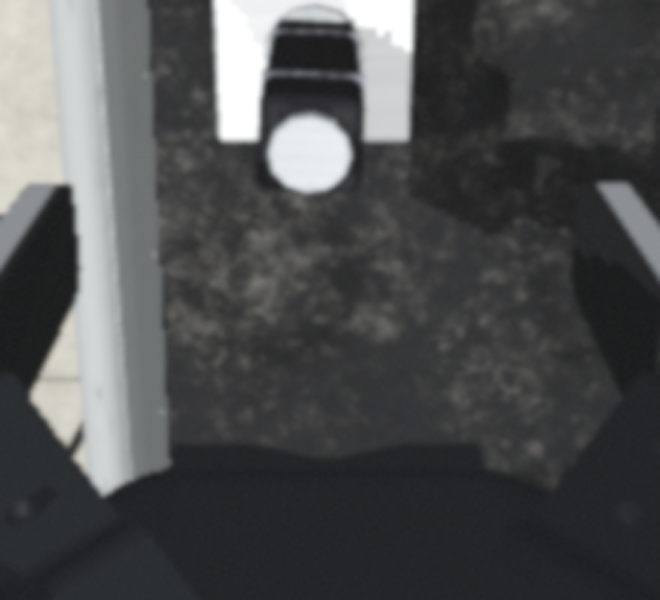

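The wrist view shows the cap at about (313.3,241), against (311.5,238.7) predicted, so the two agree within 1 mm. The grip flats line up with the tool to within about 1°. The ring is at (0.4465,0.082,0.079), giving 52 mm of carriage travel, which is consistent with the end stop. Next I'll descend and grip.

step_arm --motion '[[1, [-0.03, -0.09, 0], [0, 0, 0]], [1, [0, 0, 0.5], [0, 0, 0]], [1, [0, 0, 0.5], [0, 0, 0]], [1, [0, 0, 0.4], [0, 0, 0]], [1, [0, 0, 0.24], [0, 0, 0]], [1, [0, 0, 0], [0, 0, 0]], [0, [0, 0, 0], [0, 0, 0]], [0, [0, 0, 0], [0, 0, 0]], [0, [0, 0, 0], [0, 0, 0]], [0, [0, 0, 0], [0, 0, 0]]]'

```text
time_s: 9.07
position: [0.5623, -0.3048, 0.0797]
ee_rot: [[-1.0, -0.015, 0.0], [-0.015, 1.0, -0.0], [-0.0, -0.0, -1.0]]
contact_force: [-0.5, 0.1, 4.2]
width: 0.023
grasp_force: 58.6
```

step_arm --motion '[[0, [0, 0, 0], [0, 0, 0]], [0, [0, 0, -0.3], [0, 0, 0]], [0, [0, 0, -0.6], [0, 0, 0]], [0, [0, 0, -0.6], [0, 0, 0]], [0, [0, 0, -0.6], [0, 0, 0]], [0, [0, 0, -0.8], [0, 0, 0]], [0, [0, 0, -0.6], [0, 0, 0]], [0, [0, 0, 0], [0, 0, 0]], [0, [0, 0, 0], [0, 0, 0]]]'

```text
time_s: 10.2
position: [0.562, -0.3046, 0.2539]
ee_rot: [[-1.0, -0.015, -0.001], [-0.015, 1.0, 0.0], [0.001, 0.0, -1.0]]
contact_force: [0.8, 0.8, -1.0]
width: 0.023
grasp_force: 58.9
```

```bash
python3 - <<'E'
from h import *
import pickle
s=status.observe();c=imaging.read_camera('scene');t=imaging.read_camera('top')
print(s['position'],s['ee_rot'],s['contact_force'],s['ft_torque'],s['width'])
pickle.dump((s,t,c),open('g.pkl','wb'))
p=np.array(s['position']);z=np.array(s['ee_rot'])[:,2]
tip=p-19e-3*z+z*.0875; print('tip guess',tip,proj(c,tip), 'cap', proj(c,p-19e-3*z-z*.0365))
u,v=proj(c,p).astype(int)
im=cv2.cvtColor(c['image'],cv2.COLOR_RGB2BGR)[v-40:v+50,u-50:u+50]
print(u-50,v-40)
cv2.imwrite('pics/g1.png',cv2.resize(im,(660,594),interpolation=2))
E
```

```text
[ 0.56198661 -0.30456066  0.25387797] [[-9.99884734e-01 -1.51736138e-02 -5.28951645e-04]
 [-1.51737560e-02  9.99884837e-01  2.65961258e-04]
 [ 5.24855135e-04  2.73956785e-04 -9.99999825e-01]] [ 0.81743286  0.79163803 -0.9537534 ] [-0.00444305  0.02379385  0.00279986] 0.023037997972212558
tip guess [ 0.56195038 -0.30454245  0.18537798] [444.20235675 198.33054113] cap [453.24976151 153.31423045]
399 134
```

View pics/g1.png

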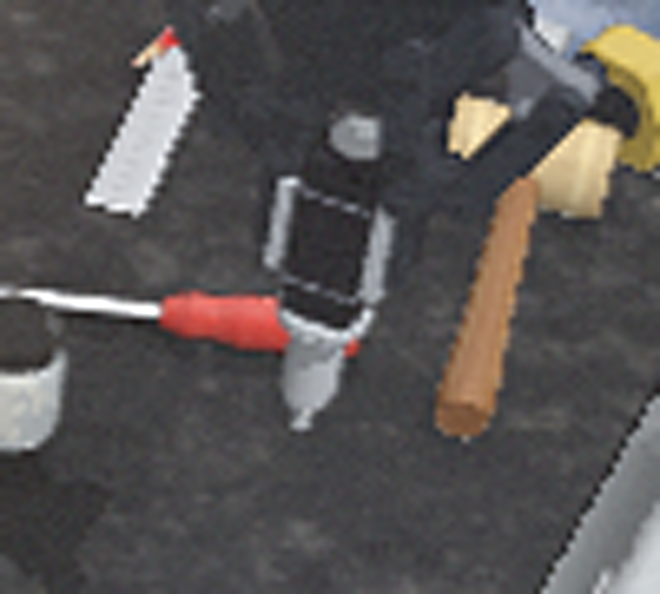

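The probe is clear of the stand. Its tip is at scene px (444.8,198.4), against (444.2,198.3) predicted, so it's straight, with the tip about 70 mm beyond the TCP. Next I'll carry it over the ring and tilt.

step_arm --motion '[[0, [0.2, 0.4, 0], [0, 0, 0]], [0, [0.36, 0.97, 0], [0, 0, 0]], [0, [0.36, 0.97, 0], [0, 0, 0]], [0, [0.36, 0.97, 0], [0, 0, 0]], [0, [0.36, 0.97, 0], [0, 0, 0]], [0, [0.36, 0.97, 0], [0, 0, 0]], [0, [0.36, 0.97, 0], [0, 0, 0]], [0, [0.36, 0.97, 0], [0, 0, 0]], [0, [0.16, 0.57, 0], [0, 0, 0]], [0, [0, 0, 0], [0, 0, 0]]]'

```text
time_s: 11.55
position: [0.4113, 0.0825, 0.2538]
ee_rot: [[-1.0, -0.018, -0.001], [-0.018, 1.0, 0.0], [0.001, 0.0, -1.0]]
contact_force: [0.2, -0.2, -1.2]
width: 0.0233
grasp_force: 59.1
```

step_arm --motion '[[0, [0, 0, 0], [0, -0.7, 0]], [0, [0, 0, 0], [0, -0.7, 0]], [0, [0, 0, 0], [0, -0.7, 0]], [0, [0, 0, 0], [0, -0.7, 0]], [0, [0, 0, 0], [0, -0.69, 0]], [0, [0, 0, 0], [0, 0, 0]], [0, [0, 0, 0], [0, 0, 0]]]'

```text
time_s: 12.42
position: [0.4124, 0.0808, 0.2542]
ee_rot: [[-0.94, -0.015, 0.34], [-0.014, 1.0, 0.005], [-0.34, -0.0, -0.94]]
contact_force: [-0.0, 0.2, -1.2]
width: 0.0234
grasp_force: 59.3
```

```bash
cat > st.py <<'E'
from h import *
s=status.observe();p=np.array(s['position']);R=np.array(s['ee_rot'])
a=np.radians(20);y=np.radians(.9);n=np.array([-np.sin(a)*np.cos(y),-np.sin(a)*np.sin(y),np.cos(a)])
ring=np.array([.4465,.0819,.0793])
print(s['time_s'],p.round(4),'z',R[:,2].round(4),'-n',-n.round(4),'F',s['contact_force'].round(2),'Fn',(s['contact_force']@n).round(2))
print('ang err tool',np.degrees(R.T@np.cross(R[:,2],-n)).round(2))
tip=p+.070*R[:,2]; print('tip->ring in tool (mm)',(R.T@(ring-tip)*1e3).round(2))
E
python3 st.py
```

```text
12.425 [0.4124 0.0808 0.2542] z [ 0.3405  0.0048 -0.9402] -n [ 0.342   0.0054 -0.9397] F [-0.04  0.2  -1.23] Fn -1.15
ang err tool [-0.03 -0.09  0.  ]
tip->ring in tool (mm) [ 27.46   0.63 106.12]
```

step_arm --motion '[[0, [0.55, 0.01, 0], [0, 0, 0]], [0, [0, 0, 0.5], [0, 0, 0]], [0, [0, 0, 0.5], [0, 0, 0]], [0, [0, 0, 0.5], [0, 0, 0]], [0, [0, 0, 0.36], [0, 0, 0]], [0, [0, 0, 0], [0, 0, 0]], [0, [0, 0, 0], [0, 0, 0]]]'

```text
time_s: 13.3
position: [0.4185, 0.0817, 0.158]
ee_rot: [[-0.94, -0.015, 0.342], [-0.014, 1.0, 0.005], [-0.342, -0.0, -0.94]]
contact_force: [-0.1, 0.6, -1.1]
width: 0.023
grasp_force: 59.3
```

```bash
python3 st.py; python3 - <<'E'
from h import *
s=status.observe();c=imaging.read_camera('scene');w=imaging.read_camera('wrist');W=wcam(s,w)
p=np.array(s['position']);R=np.array(s['ee_rot']);tip=p+.07*R[:,2]; ring=np.array([.4465,.0819,.0793])
print('scene tip,ring pred',proj(c,tip),proj(c,ring),'flange',proj(c,p+.015*R[:,2]));print('wrist',proj(W,tip),proj(W,ring))
f=lambda i:cv2.cvtColor(i['image'],cv2.COLOR_RGB2BGR)
u,v=proj(c,ring).astype(int);print(u-30,v-35)
a=cv2.resize(f(c)[v-35:v+25,u-30:u+30],(400,400),interpolation=2)
u,v=proj(W,ring).astype(int);v=min(v,350);print(u-40,v-40)
b=cv2.resize(f(w)[v-40:v+40,u-40:u+40],(400,400),interpolation=2)
cv2.imwrite('pics/h1.png',np.hstack([a,b]))
E
```

```text
13.3 [0.4185 0.0817 0.158 ] z [ 0.3415  0.0051 -0.9399] -n [ 0.342   0.0054 -0.9397] F [-0.09  0.65 -1.09] Fn -1.0
ang err tool [-0.02 -0.03 -0.  ]
tip->ring in tool (mm) [ 0.6  -0.21 13.55]
scene tip,ring pred [276.11153889 196.70558942] [277.68818942 199.52306429] flange [269.11227885 185.59988893]
wrist [318.76443119 213.69700192] [318.50754509 207.67581962]
247 164
278 167
```

View pics/h1.png

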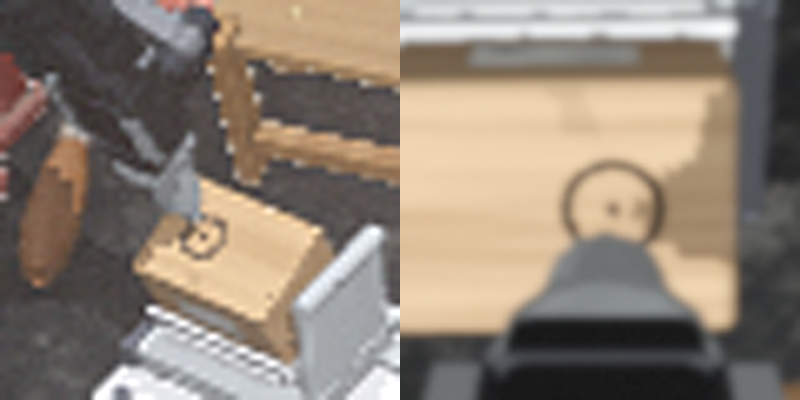

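Scene crop: the tip is at about (276.5,196.3), just over the ring dot at (277.5,199.7). The wrist crop shows the dot at (320.6,208.6) and the probe axis at column 319.3, so I'll shift about +0.7 mm in tool y. Then I'll approach and feel for contact.

step_arm --motion '[[0, [0, 0.015, 0.1], [0, 0, 0]], [0, [0, 0, 0.1], [0, 0, 0]], [0, [0, 0, 0], [0, 0, 0]]]'

```text
time_s: 13.78
position: [0.4214, 0.0825, 0.1476]
ee_rot: [[-0.94, -0.015, 0.341], [-0.014, 1.0, 0.005], [-0.341, -0.0, -0.94]]
contact_force: [-0.4, 0.2, -1.2]
width: 0.023
grasp_force: 59.3
```

```bash
python3 st.py
```

```text
13.775 [0.4214 0.0825 0.1476] z [ 0.3413  0.005  -0.94  ] -n [ 0.342   0.0054 -0.9397] F [-0.41  0.16 -1.23] Fn -1.02
ang err tool [-0.02 -0.04 -0.  ]
tip->ring in tool (mm) [-0.23 -0.93  2.79]
```

step_arm --motion '[[0, [0, 0, 0.03], [0, 0, 0]], [0, [0, 0, 0], [0, 0, 0]]]'

```text
time_s: 14.02
position: [0.4222, 0.0826, 0.1467]
ee_rot: [[-0.94, -0.015, 0.342], [-0.014, 1.0, 0.005], [-0.342, -0.0, -0.94]]
contact_force: [0.5, 0.5, -0.4]
width: 0.0233
grasp_force: 59.3
```

step_arm --motion '[[0, [0, 0, 0.03], [0, 0, 0]], [0, [0, 0, 0], [0, 0, 0]]]'

```text
time_s: 14.28
position: [0.4226, 0.0826, 0.1452]
ee_rot: [[-0.94, -0.015, 0.342], [-0.014, 1.0, 0.005], [-0.342, -0.0, -0.94]]
contact_force: [0.8, 0.6, -1.2]
width: 0.0233
grasp_force: 59.3
```

```bash
python3 st.py
```

```text
14.275 [0.4226 0.0826 0.1452] z [ 0.3419  0.0052 -0.9397] -n [ 0.342   0.0054 -0.9397] F [ 0.84  0.59 -1.18] Fn -1.4
ang err tool [-0.01 -0.01 -0.  ]
tip->ring in tool (mm) [ 0.14 -1.02  0.12]
```

Nominally at the surface with no contact yet. I'll continue in 1.5 mm steps.

step_arm --motion '[[0, [0, 0, 0.03], [0, 0, 0]], [0, [0, 0, 0], [0, 0, 0]]]'

```text
time_s: 14.52
position: [0.4232, 0.0825, 0.1438]
ee_rot: [[-0.94, -0.015, 0.342], [-0.014, 1.0, 0.005], [-0.342, -0.0, -0.94]]
contact_force: [-1.1, -0.1, -0.0]
width: 0.0234
grasp_force: 59.4
```

step_arm --motion '[[0, [0, 0, 0.03], [0, 0, 0]], [0, [0, 0, 0], [0, 0, 0]]]'

```text
time_s: 14.78
position: [0.4237, 0.0826, 0.1425]
ee_rot: [[-0.94, -0.015, 0.342], [-0.014, 1.0, 0.005], [-0.342, 0.0, -0.94]]
contact_force: [-0.2, -0.2, 0.3]
width: 0.0231
grasp_force: 59.5
```

step_arm --motion '[[0, [0, 0, 0], [0, 0, 0]]]'

```text
time_s: 14.9
position: [0.4237, 0.0826, 0.1425]
ee_rot: [[-0.94, -0.015, 0.342], [-0.014, 1.0, 0.005], [-0.342, 0.0, -0.94]]
contact_force: [-0.1, 0.1, 0.0]
width: 0.0237
grasp_force: 59.5
```

```bash
python3 st.py
```

```text
14.9 [0.4237 0.0826 0.1425] z [ 0.342   0.0052 -0.9397] -n [ 0.342   0.0054 -0.9397] F [-0.15  0.12  0.03] Fn 0.08
ang err tool [-0.01 -0.   -0.  ]
tip->ring in tool (mm) [ 0.22 -1.04 -2.81]
```

step_arm --motion '[[0, [0, 0, 0.03], [0, 0, 0]], [0, [0, 0, 0.03], [0, 0, 0]], [0, [0, 0, 0], [0, 0, 0]]]'

```text
time_s: 15.28
position: [0.4247, 0.0826, 0.1396]
ee_rot: [[-0.94, -0.015, 0.342], [-0.014, 1.0, 0.005], [-0.342, 0.0, -0.94]]
contact_force: [-0.9, 0.1, 1.5]
width: 0.0233
grasp_force: 59.6
```

step_arm --motion '[[0, [0, 0, 0], [0, 0, 0]]]'

```text
time_s: 15.4
position: [0.4247, 0.0826, 0.1397]
ee_rot: [[-0.94, -0.015, 0.342], [-0.014, 1.0, 0.005], [-0.342, 0.0, -0.94]]
contact_force: [-2.1, 0.8, 1.2]
width: 0.0237
grasp_force: 59.6
```

step_arm --motion '[[0, [0, 0, 0], [0, 0, 0]]]'

```text
time_s: 15.52
position: [0.4247, 0.0826, 0.1397]
ee_rot: [[-0.94, -0.015, 0.342], [-0.014, 1.0, 0.005], [-0.342, 0.0, -0.94]]
contact_force: [-1.1, 0.1, 2.3]
width: 0.0235
grasp_force: 59.6
```

step_arm --motion '[[0, [0, 0, 0], [0, 0, 0]]]'

```text
time_s: 15.65
position: [0.4248, 0.0826, 0.1397]
ee_rot: [[-0.94, -0.015, 0.342], [-0.014, 1.0, 0.005], [-0.342, 0.0, -0.94]]
contact_force: [-0.8, -0.5, 1.9]
width: 0.0234
grasp_force: 59.6
```

```bash
python3 st.py; python3 - <<'E'
from h import *
n=np.array([-.342,-.005,.94]);F=[];
for i in range(10): imaging.read_camera('scene'); F.append(status.observe()['contact_force']@n)
print(np.round(F,2),np.mean(F))
E
```

```text
15.65 [0.4248 0.0826 0.1397] z [ 0.3421  0.0053 -0.9397] -n [ 0.342   0.0054 -0.9397] F [-0.79 -0.46  1.88] Fn 2.04
ang err tool [-0.01  0.   -0.  ]
tip->ring in tool (mm) [ 0.26 -1.03 -5.78]
[1.79 1.88 2.31 2.66 2.34 2.14 2.41 2.5  1.8  2.44] 2.22671641228703
```

Normal force is 2.2 N against about -1.1 N in free air, so the contact force is about 3.3–3.5 N, or about half way in. One last visual check.

```bash
python3 - <<'E'
from h import *
f=lambda i:cv2.cvtColor(i['image'],cv2.COLOR_RGB2BGR)
c=imaging.read_camera('scene');w=imaging.read_camera('wrist')
a=cv2.resize(f(c)[164:224,247:307],(400,400),interpolation=2)
b=cv2.resize(f(w)[150:230,278:358],(400,400),interpolation=2)
cv2.imwrite('pics/h2.png',np.hstack([a,b]))
E
```

```text
(no output)
```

View pics/h2.png

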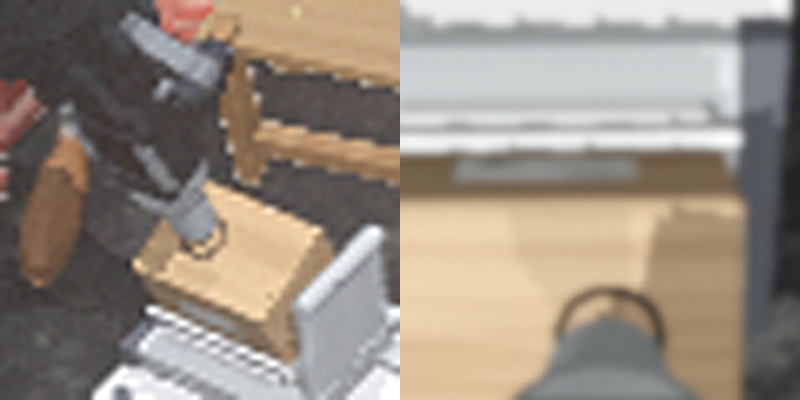

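The tip sits at the ring's centre at about scene px (277.5,200), centred sideways in the wrist view too, and the carriage hasn't moved. Handing in.

```bash
python3 -c "
from plant import job
print(job.close_job())"
```

```text
the job is handed in; nothing more can be done
None
```

I handed the job in with the carriage at its end stop and the probe tip held square in the ring, pressed about half way in (about 3.4 N measured); the catch's snap was inferred, not seen, and the last push peaked at 44 N through the fingertips on the stop.

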